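# Snap the powder box's lid shut all the way round

## Robot

A 7-joint arm with a two-finger parallel gripper is mounted at the origin on the work surface. World frame = base frame: x ahead of the robot, y to its left, z up, the work surface at z = 0. Lengths are in m, angles in rad, forces in N, time in s.
With the tool pointing down it reaches from about 0.4 to 0.9 m from the base axis. Payload 5.6 kg.
Tool frame: the origin (TCP) lies at the very end of the fingers, on their centre line; the grasp point (between the pads) lies 19 mm behind it; z points along the fingers, y is the direction in which the jaws open and shut (so a half turn about z gives the same grasp; the last joint's range is limited). The gripper opens to 92 mm and grips with 3 to 60 N. Pads are 20 mm wide; open, the fingers measure 128 mm over their backs; the gripper's body (75 mm by 189 mm) begins 69 mm behind the grasp point.
Start: joints at [1.086, 0.468, -0.012, 1.603, 0.006, 1.071, -0.056], TCP at [0.278, -0.588, 0.215] pointing down, gripper open.
Joint ranges: [-2.53, 2.53], [-0.31, 2.02], [-1.57, 1.55], [0.28, 2.44], [-1.29, 4.43], [0.15, 1.84], [-2.92, 2.92]. Speed limits (rad/s): [2.57, 2.57, 3.14, 3.14, 3.14, 3.14, 3.14].

## Interface

Orientations are given as [roll, pitch, yaw] about the fixed x, y, z axes, in that order (R = Rz(yaw) Ry(pitch) Rx(roll)).
In Python, from workcell import monitor, optics, env gives the robot as it stands.
- The arm moves only by the tool play_rows, never from a script. Its argument "motion" is one flat list of numbers, 7 for each row, row after row: the shift along the tool's x, y, z in m, then the turn, a rotation vector about the tool's x, y, z in degrees, then the finger opening in m, from 0 to 0.0919. A call has 1 to 8 rows; each row is the pose to reach, as a shift and turn from the pose measured when the call began, along the tool's axes at that moment; what a row does not reach only later rows make up. A row lasts 1/10 s, in which the tool goes at most 50 mm and 8.59 degrees, less where a joint would pass 70% of its speed; a pose out of reach is approached as far as the arm can. A call with a gripper value outside its range is refused whole. The fingers move at their own pace and stop on an object; "grip_force" is the grip in N (left out, the last holds). Time passes only in rows, so rows that repeat a pose let the fingers close. It gives the time, the measured TCP pose, the force and the opening at its end, in the units of the state.
- monitor.read_state(): the state, without advancing time (a new reading comes with each control period).
- optics.get_image(name): name is "scene" or "top" or "wrist"; returns (picture, depth): 384x512x3 uint8, red, green, blue; 384x512 float32, m along the optical axis (not along the pixel's ray), 0 where there is no reading.
- optics.calibration(name): a dict with "camera_matrix" (3x3 intrinsics, pixels), "position" and "attitude" of the camera in the world. Camera axes: x right, y down, z forward; pixel columns grow to the right and rows downward; lengths in m; the calibration is good to about 2 mm. A picture is of the moment at which its call begins: read the wrist's pose just before it. calibration takes no time and is no camera call; for the wrist camera it gives the pose at the moment of the call.
- env.close_job(): hands the job in, once; it reports no verdict.
The state is a dict: "time_s": time; "joint_pos": joint angles; "dq": joint speeds; "effort": joint torques, N m; "position": TCP position; "tool_rot": TCP orientation; "force": force on the tool from outside, world axes, zero at the start; "wrist_torque": the same for the moment, N m; "opening": finger opening in m.
Only numpy, scipy, OpenCV 4.12 (cv2) and the standard library are available. Lean on these libraries where they do the work, as an engineer would, in place of code of your own. Each camera call takes 0.05 s, during which the arm holds its last target. There are 200 camera calls.

## Task

The white lid of the clear powder box in the middle of the rotating organiser has been dropped on but not closed, and shower steam would get in. Press down round its rim with the fingertips, section by section, until every one of the four sections has clicked home and the lid is flush all round; do not lean on it so hard that the acrylic could crack. Leave the box standing in its well; do not pick up or knock over anything in the organiser or around it, nor push aside the things standing on the slab.

Things in the scene. Friction and masses are not known exactly. Their poses are not given: they have to be found in the camera images.
- powder_box: Loose clear box with a white lid, 0.4 to 0.75 kg, in the well in the middle of the organiser tray. Box 120 x 88 mm (its x, y), 79 mm high; lid 132 x 100 mm, 3 mm thick. Origin: centre of the underside, 26 mm above the slab; x along the long side, z up. When shut, the whole top of the lid lies flat 82 mm above this origin.
- lid_middle (a point): Centre of the top of the lid's flat middle panel (88 x 56 mm), which already sits down; axes as the box. Round the panel, joined to it by moulded hinge grooves, are the four rim sections, each 22 mm wide from groove to outer edge and mitred at the corners.
- rim_long_a (a joint): Rim section: the long section on the box's +y side. Angle about its groove, rad: 0 = sprung up (outer edge 6 mm proud), 0.30 = home and flush. Snap fit: takes about 12 N (15 mm from the groove) to start it down, easing off to the catch at 0.15; beyond that it clicks home by itself and stays; let go earlier it springs up.
- rim_long_a_top (a point): Point on the top face of rim_long_a, in the middle of its length (88 mm at the groove, 112 mm at the outer edge), 15 mm out from the groove and 7 mm in from the outer edge; it moves with the section. Its y axis runs along the section; its height is about 4 mm above the shut lid's top when the section is up.
- rim_long_b (a joint): Rim section: the long section on the box's -y side. Angle about its groove, rad: 0 = sprung up (outer edge 6 mm proud), 0.30 = home and flush. Snap fit: takes about 12 N (15 mm from the groove) to start it down, easing off to the catch at 0.15; beyond that it clicks home by itself and stays; let go earlier it springs up.
- rim_long_b_top (a point): Point on the top face of rim_long_b, in the middle of its length (88 mm at the groove, 112 mm at the outer edge), 15 mm out from the groove and 7 mm in from the outer edge; it moves with the section. Its y axis runs along the section; its height is about 4 mm above the shut lid's top when the section is up.
- rim_short_a (a joint): Rim section: the short section on the box's +x side (the one with a small lifting tab, 22 mm wide, that sticks out 6 mm). Angle about its groove, rad: 0 = sprung up (outer edge 6 mm proud), 0.30 = home and flush. Snap fit: takes about 12 N (15 mm from the groove) to start it down, easing off to the catch at 0.15; beyond that it clicks home by itself and stays; let go earlier it springs up.
- rim_short_a_top (a point): Point on the top face of rim_short_a, in the middle of its length (56 mm at the groove, 80 mm at the outer edge), 15 mm out from the groove and 7 mm in from the outer edge; it moves with the section. Its y axis runs along the section; its height is about 4 mm above the shut lid's top when the section is up.
- rim_short_b (a joint): Rim section: the short section on the box's -x side. Angle about its groove, rad: 0 = sprung up (outer edge 6 mm proud), 0.30 = home and flush. Snap fit: takes about 12 N (15 mm from the groove) to start it down, easing off to the catch at 0.15; beyond that it clicks home by itself and stays; let go earlier it springs up.
- rim_short_b_top (a point): Point on the top face of rim_short_b, in the middle of its length (56 mm at the groove, 80 mm at the outer edge), 15 mm out from the groove and 7 mm in from the outer edge; it moves with the section. Its y axis runs along the section; its height is about 4 mm above the shut lid's top when the section is up.
- organiser_base: White round foot of the rotating organiser, fixed to the slab, 170 mm across; origin at its centre on the slab. The clear acrylic tray on it is 296 mm across, its floor 26 mm above the slab, its rim 50 mm; in it a well with 22 mm high walls holds the box, with four open compartments around it.
- organiser (a joint): Turn of the tray on its foot, rad, anticlockwise from above, 0 at the start. It turns freely with light friction (about 0.06 N m).
- brush: Black plastic makeup brush, loose, standing upright in a square clear well in the tray, 19 mm across the foot, 127 mm high (its top is 45 mm above the shut lid). Origin: centre of the foot. Leave alone.
- nail_polish: Glass nail polish bottle with a tall cap, loose, upright in the tray, 35 mm across, 74 mm high. Origin: centre of its underside. Leave alone.
- cream_jar: Low glass cream jar with a metal lid, loose in the tray, 54 mm across, 38 mm high. Origin: centre of its underside. Leave alone.
- lash_curler: Steel lash curler lying in the tray, loose, 44 x 94 mm, 7 mm high. Origin: centre of its underside. Leave alone.
- toothbrush_cup: Ceramic cup with two toothbrushes, loose on the slab, 74 mm across, 95 mm high (brushes to about 185 mm). Origin: centre of its underside. Leave alone.
- soap_pump: Amber glass soap dispenser with a black pump, loose on the slab, 66 mm across, 177 mm high. Origin: centre of its underside. Leave alone.
- perfume: Square glass perfume bottle, loose on the slab near the robot, 30 x 60 mm, 99 mm high. Origin: centre of its underside. Leave alone.
Things that resemble listed ones, but are neither listed nor needed, are in the scene too. What is shaped like the powder_box but green or turquoise is not meant.

How it is judged:
At the end, for the whole second after the job is handed in: All four rim sections are home (joint above 0.25 of 0.30 rad); the box stands in its well within 4 mm in height and 0.05 rad of upright; the things in the tray are upright and down in it; the things on the slab are within 30 mm of where they were (value of joint each of rim_long_a, rim_long_b, rim_short_a, rim_short_b above 0.25 rad and height (world z) of powder_box below 0.03 m and angle between powder_box's own z axis and vertical below 0.05 rad and linear speed of powder_box below 0.02 m/s and angle between brush's own z axis and vertical below 0.5 rad and angle between each of nail_polish, cream_jar, lash_curler's own z axis and vertical below 0.4 rad and height (world z) of each of brush, nail_polish, cream_jar, lash_curler below 0.036 m and distance of each of toothbrush_cup, soap_pump, perfume from where it was at the start of the episode below 0.03 m); the robot touches nothing.
It fails at once if the powder box is lifted or tipped out of its well (height (world z) of powder_box above 0.036 m or angle between powder_box's own z axis and vertical above 0.12 rad).
It fails at once if something in the tray is knocked over or lifted (angle between brush's own z axis and vertical above 0.5 rad or angle between any of nail_polish, cream_jar, lash_curler's own z axis and vertical above 0.4 rad or height (world z) of any of brush, nail_polish, cream_jar, lash_curler above 0.041 m).
It fails at once if something on the slab beside the organiser is shifted by 30 mm or tipped (distance of any of toothbrush_cup, soap_pump, perfume from where it was at the start of the episode above 0.03 m or angle between any of toothbrush_cup, soap_pump, perfume's own z axis and vertical above 0.35 rad).
It fails at once if the lid is pressed so hard that the acrylic would crack (over 100 N) (contact force between any of the fingers, the arm and powder_box above 100 N).
It also fails if it takes over 51 s, if anything falls off the work surface, if the arm or the gripper's body presses on something with over 40 N, if the wrist force passes 120 N, or if a joint passes its speed limit or range.

## Working session

There is one attempt and no reset: what is moved stays moved. The work goes in short steps, Python scripts to look and compute and a tool call to move; the robot and the scene stay as the last step left them, time stands still between calls to the robot, and variables do not carry over. Pictures are saved under pics/ and viewed, about 8 in all and at most 12, crops included, and the job is handed in when it is done.

Besides the shell and the picture viewer there is one more tool, called after "Request:" by a JSON object that holds its "method" and its "body". play_rows: Moves the arm, as the interface text tells. Its arguments: {"type":"object","properties":{"motion":{"type":"array"},"grip_force":{"type":"number"}},"required":["motion"]}

```bash
mkdir -p pics; cat > h.py <<'E'
from workcell import monitor, optics, env
import numpy as np, cv2
from scipy.spatial.transform import Rotation as R
def rot(a):
    a=np.array(a,float)
    if a.shape==(3,3): return a
    return R.from_quat(a).as_matrix() if a.size==4 else R.from_euler('xyz',a).as_matrix()
def world(c,u,v,d):
    K=np.array(c['camera_matrix']); p=np.stack([(u-K[0,2])/K[0,0]*d,(v-K[1,2])/K[1,1]*d,d],-1)
    return p@rot(c['attitude']).T+np.array(c['position'])
def cloud(c,D):
    v,u=np.mgrid[:D.shape[0],:D.shape[1]]; return world(c,u,v,D)
E
python3 - <<'E'
from h import *
print(monitor.read_state())
for n in ['scene','top']:
    c=optics.calibration(n);print(n,c)
    I,D=optics.get_image(n); np.savez(f'{n}.npz',I=I,D=D)
    cv2.imwrite(f'pics/{n}.png',cv2.resize(I[:,:,::-1],(800,600)))
E
```

```text
{'time_s': 0.0, 'joint_pos': array([ 1.08600722,  0.46837015, -0.01161955,  1.60359799,  0.00599378,
        1.07140113, -0.05628485]), 'dq': array([-0.00016103,  0.00026828,  0.00071561, -0.00059144, -0.00070502,
       -0.00060432,  0.00015856]), 'effort': array([-2.46403561e-04, -5.20578253e+01, -1.29320560e-02, -2.43740505e+01,
       -5.66794281e-02,  1.73052546e-02,  1.65763063e-04]), 'position': array([ 0.27761511, -0.58709894,  0.21365553]), 'tool_rot': array([-3.13985416e+00,  1.09382196e-04,  4.41752197e-01]), 'force': array([ 0.60237577,  0.91996337, -0.52620184]), 'wrist_torque': array([-0.02991133,  0.03381964, -0.03543403]), 'opening': 0.09208118887845192}
scene {'camera_matrix': array([[395.95114553,   0.        , 256.07393831],
       [  0.        , 395.95114553, 191.80855066],
       [  0.        ,   0.        ,   1.        ]]), 'position': array([1.06193182, 0.38426055, 0.66985366]), 'attitude': array([-2.30558202,  0.02024343,  2.20937276])}
top {'camera_matrix': array([[415.74794213,   0.        , 255.86505775],
       [  0.        , 415.74794213, 189.3970183 ],
       [  0.        ,   0.        ,   1.        ]]), 'position': array([0.45226018, 0.01293616, 1.0501496 ]), 'attitude': array([-3.03091558,  0.00717855, -1.55384332])}
```

View pics/top.png

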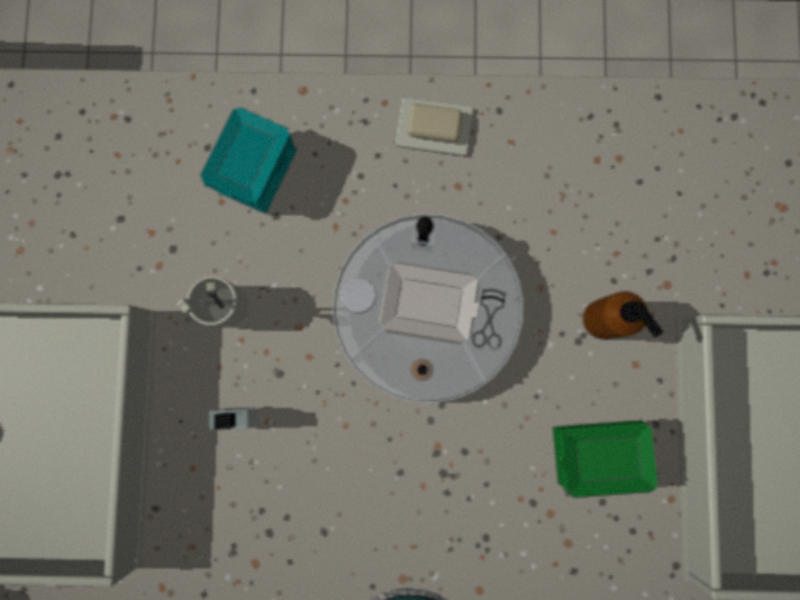

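View pics/scene.png

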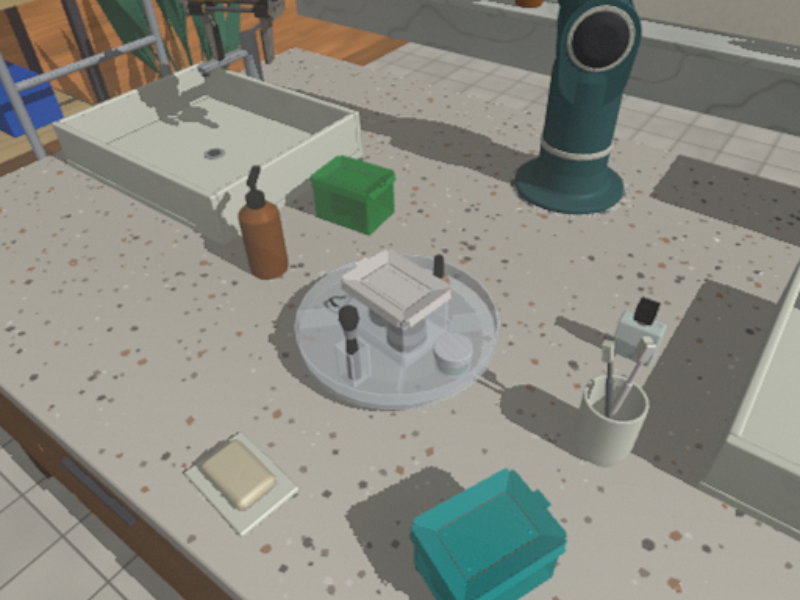

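The lid meant is the white one, at (430,303) in the top view, in the organiser, with its tab at (475,310). The turquoise box (248,160) and the green box (605,458) are lookalikes. The brush stands at (425,228), the polish at (422,370), the jar at (357,295) and the curler at (488,320).

```bash
python3 - <<'E'
from h import *
c0=None
for n in ['top','scene']:
    z=np.load(n+'.npz'); c=optics.calibration(n); P=cloud(c,z['D'])
    if n=='top':
        c0=world(c,430*.64,303*.64,z['D'][int(303*.64),int(430*.64)]); print('centre',c0)
        for nm,u,v in [('brush',425,222),('polish',422,370),('jar',357,295),('cup',212,300),('soap',632,312),('perf',224,420)]:
            print(nm,world(c,u*.64,v*.64,z['D'][int(v*.64),int(u*.64)]).round(3))
    m=(np.hypot(P[...,0]-c0[0],P[...,1]-c0[1])<.10)&(P[...,2]>.098)&(P[...,2]<.125)&(z['I'].min(-1)>90)
    m=cv2.morphologyEx(m.astype(np.uint8),cv2.MORPH_OPEN,np.ones((3,3),np.uint8))
    k,l,s,_=cv2.connectedComponentsWithStats(m); m=l==1+s[1:,4].argmax()
    Q=P[m]; print(n,m.sum(),cv2.minAreaRect((Q[:,:2]*1000).astype(np.float32)),np.percentile(Q[:,2],[2,25,50,75,98]).round(4))
    i=np.hypot(Q[:,0]-c0[0],Q[:,1]-c0[1])<.02; print('mid z',np.median(Q[i,2]))
I=np.load('top.npz')['I'][150:245,205:345,::-1]
cv2.imwrite('pics/crop.png',cv2.resize(I,None,fx=5,fy=5,interpolation=cv2.INTER_CUBIC))
E
```

```text
centre [ 0.54695882 -0.0226305   0.11026859]
brush [ 0.657 -0.013  0.151]
polish [ 0.45  -0.013  0.102]
jar [0.562 0.087 0.063]
cup [0.548 0.301 0.091]
soap [ 0.534 -0.299  0.155]
perf [0.373 0.272 0.1  ]
top 2645 ((548.2522583007812, -20.549179077148438), (138.4515380859375, 104.48133850097656), 81.57620239257812) [0.1051 0.1089 0.1108 0.1131 0.1171]
mid z 0.10908943119959225
scene 2140 ((550.537841796875, -20.181182861328125), (141.06765747070312, 102.93302917480469), 81.05216217041016) [0.1038 0.1084 0.11   0.1126 0.1154]
mid z 0.10845345788347754
```

View pics/crop.png

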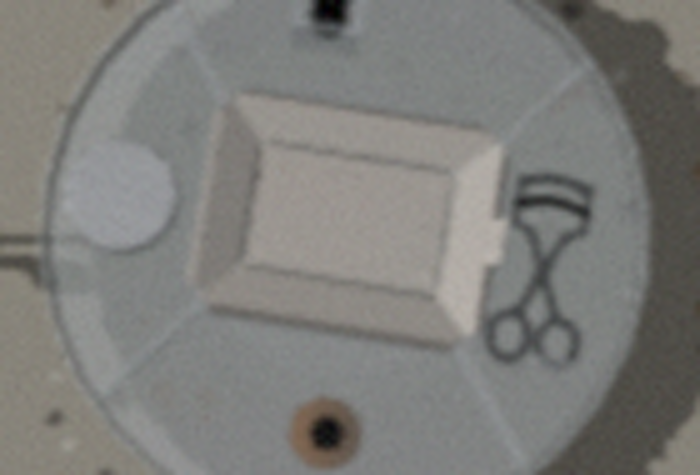

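```bash
cat >> h.py <<'E'
C=np.array([.5495,-.0175]); A=-98.4  # box centre, box x angle
def go(p,yaw):
    "tool-frame shift and turn(deg) to reach world p, tool down, yaw deg"
    s=monitor.read_state(); T=rot(s['tool_rot'])
    G=R.from_euler('xyz',[180,0,yaw],degrees=True).as_matrix()
    print('shift',(T.T@(np.array(p)-s['position'])).round(4),'turn',np.degrees(R.from_matrix(T.T@G).as_rotvec()).round(2))
def box(x,y,C=C,A=A):
    a=np.radians(A); return C+np.array([x*np.cos(a)-y*np.sin(a),x*np.sin(a)+y*np.cos(a)])
E
python3 - <<'E'
from h import *
go([*C,.25],-8.4)
E
```

```text
shift [ 0.4893 -0.3988 -0.0357] turn [-8.000e-02  3.000e-02  3.371e+01]
```

Request:
{"method": "play_rows", "body": {"motion": [0,0,-0.036,0,0,0,0,0.489,-0.399,-0.036,0,0,33.7,0,0.489,-0.399,-0.036,0,0,33.7,0,0.489,-0.399,-0.036,0,0,33.7,0,0.489,-0.399,-0.036,0,0,33.7,0,0.489,-0.399,-0.036,0,0,33.7,0,0.489,-0.399,-0.036,0,0,33.7,0,0.489,-0.399,-0.036,0,0,33.7,0], "grip_force": 20}}

```text
time_s: 0.9
position: [0.4273, -0.272, 0.25]
tool_rot: [-3.14, 0.001, -0.146]
force: [1.0, -1.0, 0.7]
opening: 0.0299
```

```bash
python3 -c "
from h import *
go([*C,.25],-8.4)"
```

```text
shift [ 8.370e-02 -2.696e-01  2.000e-04] turn [-0.07  0.07  0.01]
```

Request:
{"method": "play_rows", "body": {"motion": [0.084,-0.27,0,0,0,0,0,0.084,-0.27,0,0,0,0,0,0.084,-0.27,0,0,0,0,0,0.084,-0.27,0,0,0,0,0,0.084,-0.27,0,0,0,0,0,0.084,-0.27,0,0,0,0,0,0.084,-0.27,0,0,0,0,0,0.084,-0.27,0,0,0,0,0]}}

```text
time_s: 1.7
position: [0.5495, -0.0167, 0.2496]
tool_rot: [-3.141, 0.002, -0.145]
force: [-0.2, -0.8, 0.0]
opening: 0.0004
```

```bash
python3 - <<'E'
from h import *
s=monitor.read_state(); print(s['position'],s['tool_rot'],s['opening'],s['force'])
c=optics.calibration('wrist'); I,D=optics.get_image('wrist'); np.savez('w1.npz',I=I,D=D,c=c)
print(c['position'],c['attitude'])
pts=[box(x,y) for x,y in [(-44,-28),(44,-28),(44,28),(-44,28)] for x,y in [(x/1000,y/1000)]]
K=c['camera_matrix']
for p in pts:
    q=rot(c['attitude']).T@(np.array([*p,.109])-c['position']); print((K@q/q[2])[:2].round(1))
cv2.imwrite('pics/w1.png',cv2.resize(I[:,:,::-1],(800,600)))
P=cloud(c,D)
Q=P[(np.hypot(P[...,0]-C[0],P[...,1]-C[1])<.08)&(P[...,2]>.1)&(P[...,2]<.125)]
r=Q[np.hypot(Q[:,0]-C[0],Q[:,1]-C[1])<.02]; print('mid z',np.median(r[:,2]),len(r))
E
```

```text
[ 0.5495265  -0.01668721  0.249599  ] [-3.14078158e+00  2.43542212e-03 -1.44781006e-01] 0.0003726900140320537 [-0.1735974  -0.81902878  0.01142546]
[ 0.61773513 -0.02765712  0.42018687] [ 2.89350066e+00  1.41132380e-03 -1.71548968e+00]
[217.9 207.1]
[291.5 207.3]
[293.2 160.6]
[216.4 160.4]
mid z 0.10860729235502248 891
```

View pics/w1.png

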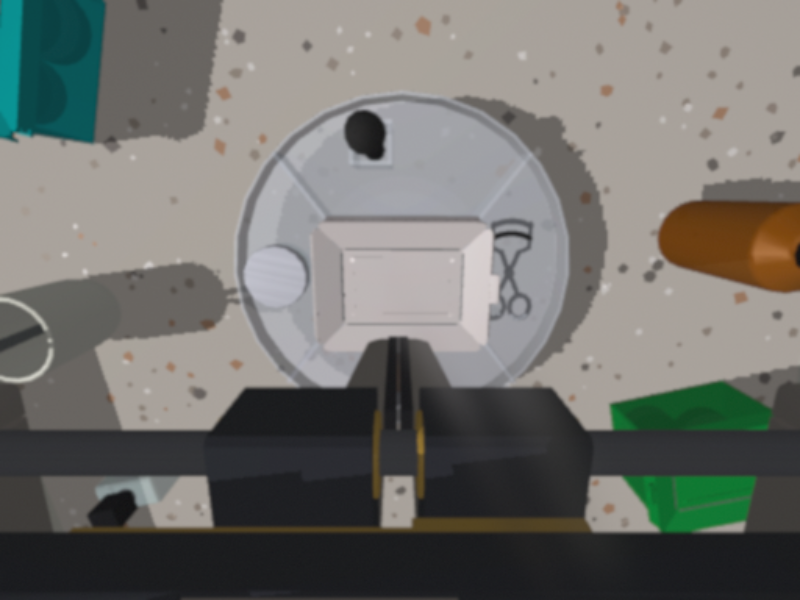

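The panel shows at wrist pixels (343..463, 248..323), about 2–3 mm further towards the tab than predicted, so I shift the centre by 2 mm. The lid middle is at z ≈ 0.1085.

```bash
sed -i 's/C=np.array(\[.5495,-.0175\])/C=np.array([.5495,-.0195])/' h.py; python3 -c "
from h import *
go([*box(0,.038),.125],-8.4)"
```

```text
shift [0.0387 0.0015 0.1246] turn [-0.02  0.13 -0.03]
```

Request:
{"method": "play_rows", "body": {"motion": [0.039,0.0015,0.05,0,0,0,0,0.039,0.0015,0.09,0,0,0,0,0.039,0.0015,0.11,0,0,0,0,0.039,0.0015,0.125,0,0,0,0,0.039,0.0015,0.125,0,0,0,0]}}

```text
time_s: 2.25
position: [0.5858, -0.0267, 0.1228]
tool_rot: [3.141, 0.006, -0.149]
force: [-0.5, -0.2, 1.2]
opening: 0.0007
```

Request:
{"method": "play_rows", "body": {"motion": [0,0,0.005,0,0,0,0,0,0,0.009,0,0,0,0,0,0,0.011,0,0,0,0,0,0,0.012,0,0,0,0,0,0,0.013,0,0,0,0,0,0,0.013,0,0,0,0]}}

```text
time_s: 2.85
position: [0.5856, -0.0265, 0.11]
tool_rot: [3.141, 0.006, -0.149]
force: [0.2, -0.3, 0.5]
opening: 0.0006
```

Request:
{"method": "play_rows", "body": {"motion": [0,0,0.001,0,0,0,0,0,0,0.002,0,0,0,0,0,0,0.002,0,0,0,0]}}

```text
time_s: 3.15
position: [0.5853, -0.0261, 0.1084]
tool_rot: [3.141, 0.007, -0.149]
force: [-1.8, 0.5, 4.7]
opening: 0.0005
```

Request:
{"method": "play_rows", "body": {"motion": [0,0,0.001,0,0,0,0,0,0,0.002,0,0,0,0,0,0,0.002,0,0,0,0]}}

```text
time_s: 3.45
position: [0.5856, -0.0262, 0.1083]
tool_rot: [3.141, 0.006, -0.149]
force: [-5.0, -0.3, 14.6]
opening: 0.0003
```

Request:
{"method": "play_rows", "body": {"motion": [0,0,0.002,0,0,0,0,0,0,0.003,0,0,0,0]}}

```text
time_s: 3.65
position: [0.5864, -0.0262, 0.1082]
tool_rot: [3.14, 0.004, -0.149]
force: [-6.2, -0.8, 24.0]
opening: 0.0002
```

Request:
{"method": "play_rows", "body": {"motion": [0,0,-0.02,0,0,0,0,0,0,-0.02,0,0,0,0,0,0,-0.02,0,0,0,0]}}

```text
time_s: 3.95
position: [0.5864, -0.0261, 0.1281]
tool_rot: [3.14, 0.004, -0.149]
force: [0.3, 0.3, -0.0]
opening: 0.0005
```

```bash
python3 - <<'E'
from h import *
I,D=optics.get_image('scene'); 
cv2.imwrite('pics/s2.png',cv2.resize(I[140:270,170:340,::-1],(800,612)[:2],interpolation=cv2.INTER_CUBIC)[:600])
go([*box(0,-.038),.128],-8.4)
E
```

```text
shift [-0.075  -0.0011 -0.0002] turn [ 0.08  0.3  -0.12]
```

View pics/s2.png

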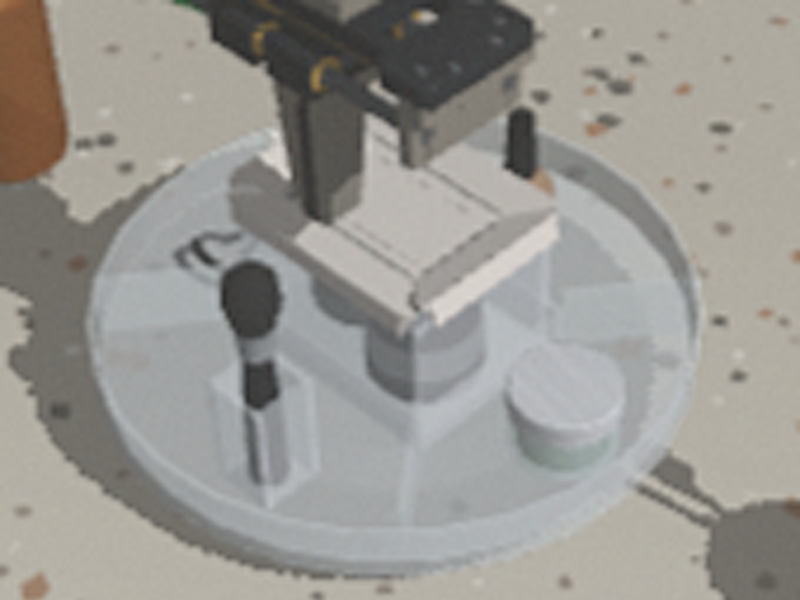

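The crop shows the near long section (300–410, 230–310) now flush, with a step at the corner to the still-raised short section. Next is the other long side.

Request:
{"method": "play_rows", "body": {"motion": [-0.04,-0.001,0,0,0,0,0,-0.075,-0.001,0,0,0,0,0,-0.075,-0.001,0,0,0,0,0,-0.075,-0.001,0.01,0,0,0,0,-0.075,-0.001,0.015,0,0,0,0,-0.075,-0.001,0.017,0,0,0,0,-0.075,-0.001,0.019,0,0,0,0,-0.075,-0.001,0.02,0,0,0,0]}}

```text
time_s: 4.8
position: [0.5124, -0.0142, 0.1083]
tool_rot: [3.14, 0.005, -0.149]
force: [-5.3, -0.7, 15.2]
opening: 0.0006
```

Request:
{"method": "play_rows", "body": {"motion": [0,0,0.001,0,0,0,0,0,0,0.002,0,0,0,0,0,0,0.003,0,0,0,0,0,0,0.004,0,0,0,0]}}

```text
time_s: 5.2
position: [0.5126, -0.0141, 0.1079]
tool_rot: [3.139, 0.006, -0.149]
force: [-15.6, 0.0, 44.8]
opening: 0.0004
```

Request:
{"method": "play_rows", "body": {"motion": [0,0,-0.02,0,0,0,0,0,0,-0.04,0,0,0,0,0,0,-0.04,0,0,0,0]}}

```text
time_s: 5.5
position: [0.5153, -0.014, 0.1502]
tool_rot: [3.139, 0.001, -0.149]
force: [0.0, -0.0, 0.4]
opening: 0.0005
```

```bash
python3 - <<'E'
from h import *
s=monitor.read_state(); print(s['joint_pos'].round(2),s['position'])
go([*box(.054,0),.148],81.6)
I,D=optics.get_image('scene'); 
cv2.imwrite('pics/s3.png',cv2.resize(I[140:270,170:340,::-1],(784,600),interpolation=cv2.INTER_CUBIC))
E
```

```text
[ 0.17  0.34 -0.25  1.97  0.12  0.84 -1.86] [ 0.51532953 -0.01399877  0.15016263]
shift [0.0348 0.0543 0.0023] turn [ 7.000e-02  1.200e-01 -9.016e+01]
```

View pics/s3.png

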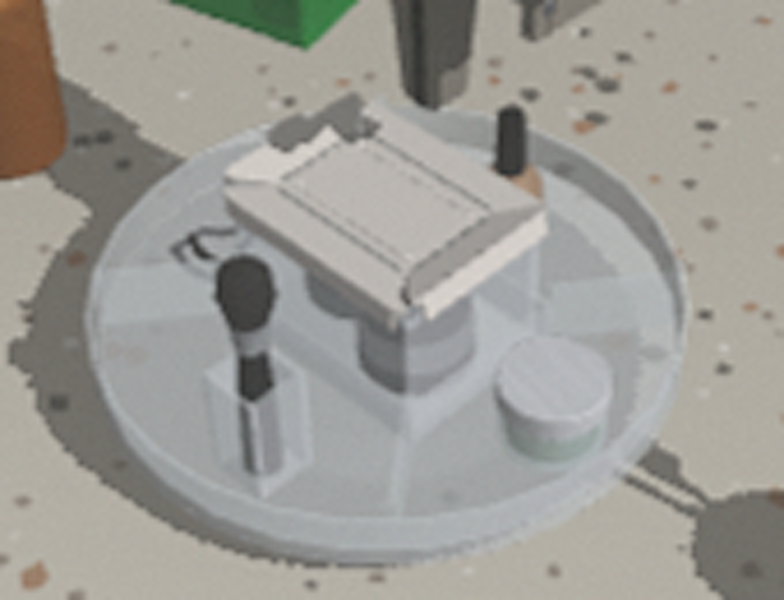

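Both long sections look flush, while the short ones, at (290,155) and (480,250), are still up. Next is short_a, with the tool turned 90° above the lid.

Request:
{"method": "play_rows", "body": {"motion": [0.035,0.054,-0.01,0,0,-90,0,0.035,0.054,-0.01,0,0,-90,0,0.035,0.054,-0.01,0,0,-90,0,0.035,0.054,-0.01,0,0,-90,0,0.035,0.054,-0.01,0,0,-90,0,0.035,0.054,-0.01,0,0,-90,0,0.035,0.054,-0.01,0,0,-90,0,0.035,0.054,-0.01,0,0,-90,0]}}

```text
time_s: 6.35
position: [0.5402, -0.0727, 0.157]
tool_rot: [-3.137, 0.005, 1.052]
force: [-0.4, 0.6, -0.5]
opening: 0.0007
```

```bash
python3 - <<'E'
from h import *
go([*box(.054,0),.128],81.6)
E
```

```text
shift [0.0006 0.0014 0.029 ] turn [ -0.31   0.21 -21.34]
```

Request:
{"method": "play_rows", "body": {"motion": [0.001,0.001,0,-0.3,0,-21,0,0.001,0.001,0.01,-0.3,0,-21,0,0.001,0.001,0.02,-0.3,0,-21.3,0,0.001,0.001,0.029,-0.3,0,-21.3,0,0.001,0.001,0.038,-0.3,0,-21.3,0,0.001,0.001,0.043,-0.3,0,-21.3,0,0.001,0.001,0.046,-0.3,0,-21.3,0,0.001,0.001,0.048,-0.3,0,-21.3,0]}}

```text
time_s: 7.15
position: [0.5414, -0.0722, 0.1087]
tool_rot: [-3.141, 0.003, 1.423]
force: [-0.5, -0.3, -0.1]
opening: 0.0004
```

Request:
{"method": "play_rows", "body": {"motion": [0,0,0.001,0,0,0,0,0,0,0.002,0,0,0,0,0,0,0.003,0,0,0,0]}}

```text
time_s: 7.45
position: [0.5432, -0.0723, 0.1082]
tool_rot: [3.138, 0.004, 1.423]
force: [-2.5, -1.0, 21.0]
opening: 0.0004
```

Request:
{"method": "play_rows", "body": {"motion": [0,0,0.001,0,0,0,0,0,0,0.002,0,0,0,0]}}

```text
time_s: 7.65
position: [0.5448, -0.0723, 0.1082]
tool_rot: [3.135, 0.005, 1.423]
force: [-2.3, -0.3, 18.4]
opening: 0.0002
```

Request:
{"method": "play_rows", "body": {"motion": [0,0,-0.02,0,0,0,0,0,0,-0.02,0,0,0,0,0,0,-0.02,0,0,0,0]}}

```text
time_s: 7.95
position: [0.5448, -0.0722, 0.1282]
tool_rot: [3.134, 0.005, 1.423]
force: [0.2, -0.6, -0.4]
opening: 0.0006
```

```bash
python3 - <<'E'
from h import *
go([*box(-.054,0),.128],81.6)
E
```

```text
shift [ 0.1068 -0.0032 -0.0003] turn [ 0.42  0.27 -0.08]
```

Request:
{"method": "play_rows", "body": {"motion": [0.05,-0.003,-0.002,0.4,0.2,0,0,0.09,-0.003,-0.002,0.4,0.2,0,0,0.107,-0.003,-0.002,0.4,0.2,0,0,0.107,-0.003,0,0.4,0.2,0,0,0.107,-0.003,0.01,0.4,0.2,0,0,0.107,-0.003,0.015,0.4,0.2,0,0,0.107,-0.003,0.018,0.4,0.2,0,0,0.107,-0.003,0.02,0.4,0.2,0,0]}}

```text
time_s: 8.75
position: [0.5581, 0.0322, 0.1082]
tool_rot: [3.141, 0.003, 1.42]
force: [-4.2, -2.8, 20.3]
opening: 0.0005
```

Request:
{"method": "play_rows", "body": {"motion": [0,0,0.001,0,0,0,0,0,0,0.002,0,0,0,0,0,0,0.003,0,0,0,0,0,0,0.004,0,0,0,0]}}

```text
time_s: 9.15
position: [0.5609, 0.0316, 0.1081]
tool_rot: [3.135, 0.003, 1.418]
force: [-4.8, 0.2, 32.0]
opening: 0.0003
```

Retract and check all round, moving toward −x to clear the views.

Request:
{"method": "play_rows", "body": {"motion": [0,0,-0.03,0,0,0,0,0,0,-0.08,0,0,0,0,0,0,-0.13,0,0,0,0,0,0.05,-0.15,0,0,0,0,0,0.1,-0.15,0,0,0,0,0,0.13,-0.15,0,0,0,0,0,0.13,-0.15,0,0,0,0]}}

```text
time_s: 9.85
position: [0.691, 0.0087, 0.2566]
tool_rot: [3.136, 0.003, 1.413]
force: [-0.8, -0.2, 0.6]
opening: 0.0004
```

```bash
python3 - <<'E'
from h import *
s=monitor.read_state(); print(s['time_s'],s['position'],s['force'])
I,D=optics.get_image('scene'); a=cv2.resize(I[145:245,190:320,::-1],(780,600),interpolation=cv2.INTER_CUBIC)
cv2.imwrite('pics/s4.png',a)
c=optics.calibration('wrist'); J,DW=optics.get_image('wrist')
cv2.imwrite('pics/w4.png',cv2.resize(J[:,:,::-1],(800,600)))
for n,c,D in [('scene',optics.calibration('scene'),D),('wrist',c,DW)]:
    P=cloud(c,D).reshape(-1,3); a=np.radians(A); d=P[:,:2]-C
    bx=d@[np.cos(a),np.sin(a)]; by=d@[-np.sin(a),np.cos(a)]
    for nm,x,y in [('mid',0,0),('la',0,.043),('lb',0,-.043),('sa',.059,0),('sb',-.059,0)]:
        m=(abs(bx-x)<(.03 if x==0 else .004))&(abs(by-y)<(.004 if y else .02))&(P[:,2]>.09)&(P[:,2]<.125)
        print(n,nm,m.sum(),np.median(P[m,2]).round(4) if m.any() else '')
E
```

```text
9.85 [0.69104019 0.00868343 0.25659335] [-0.81624685 -0.22181267  0.62198926]
scene mid 329 0.1085
scene la 74 0.1083
scene lb 66 0.1086
scene sa 36 0.1085
scene sb 48 0.1082
wrist mid 1476 0.1085
wrist la 293 0.1086
wrist lb 289 0.1086
wrist sa 31 0.1087
wrist sb 217 0.1087
```

View pics/s4.png

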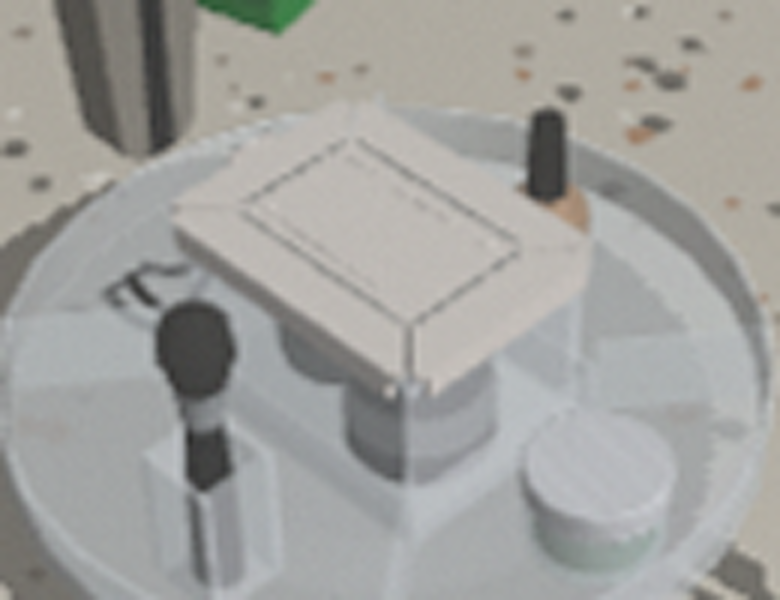

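View pics/w4.png

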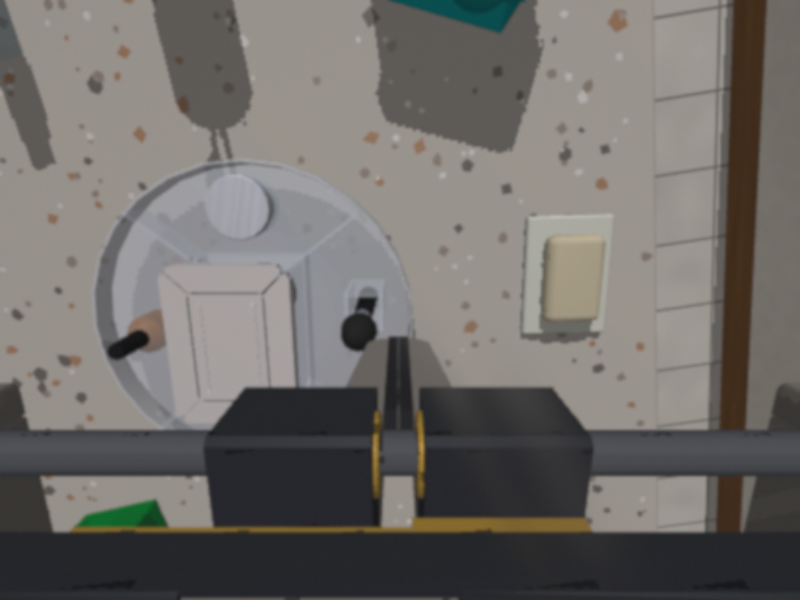

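The lid is flush all round: every section is within 0.3 mm of the middle panel in both views. Everything in the tray stands upright, and the gripper is clear in the air, so I hand in.

```bash
python3 -c "
from h import *
print(env.close_job())"
```

```text
the job is handed in; nothing more can be done
None
```

I pressed the four rim sections home one after another with the closed fingertips: long_a, long_b, short_a, then short_b. I handed the job in at about 10 s of the 51 s allowed. The highest wrist force I read was about 47 N, against the 100 N limit, though I only read it at the end of each move.

**Lid:** at the end all four sections and the middle panel measured 108.2–108.7 mm above the slab, in both the scene and wrist views. That matches the shut height of 108 mm to within 1 mm.

**Box and surroundings:** the box stands in its well. The brush, nail polish and cream jar look upright in the last pictures, and the lash curler lies in place. The arm made no contact near the cup, soap pump or perfume, but I did not measure their positions again at the end.

**What was off:**
- The fingertips slid about 3 mm sideways while pressing each short section; this did no visible harm.
- My last retreat went towards +x instead of the −x I intended. It was about 10 cm above the brush and touched nothing.

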